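# Unclip a mini PC cover along its seam

## Robot

A 7-joint arm with a two-finger parallel gripper is mounted at the origin on the work surface. World frame = base frame: x ahead of the robot, y to its left, z up, the work surface at z = 0. Lengths are in m, angles in rad, forces in N, time in s.
With the tool pointing down it reaches from about 0.4 to 0.85 m from the base axis. Payload 4.5 kg.
Tool frame: the origin (TCP) lies on the centre line of the jaws, within the pads' length; the fingertips stand 14 mm ahead of it and the grasp point (between the pads) lies 5 mm behind it; z points along the fingers, y is the line along which they close (so a half turn about z gives the same grasp; the last joint's range is limited). The gripper opens to 85 mm and grips with 20 to 120 N. Pads are 22 mm wide; open, the fingers measure 114 mm over their backs; the gripper's body (76 mm by 85 mm) begins 54 mm behind the grasp point. The pads swing forward as they close: fully open they stand 13 mm farther back than shut.
Start: joints at [-1.171, 0.689, -0.195, 1.565, 0.157, 0.902, -0.215], TCP at [0.224, 0.584, 0.245] pointing down, gripper open.
Joint ranges: [-3.01, 3.01], [-0.46, 2.08], [-1.47, 1.51], [0.13, 2.56], [-1, 4.14], [0.04, 2.09], [-2.66, 2.66]. Speed limits (rad/s): [2.57, 2.57, 3.14, 3.14, 3.14, 3.14, 3.14].

## Interface

Orientations are given as a unit quaternion [w, x, y, z].
In Python, from bench import bot, vision, models gives the robot as it stands. The module is installed in compiled form; this text tells all that it offers.
- The arm moves only by the tool step_arm, never from a script. Its argument "commands" is a list of rows, each a list of 7 numbers: the shift along the tool's x, y, z in units of 2.5 cm (1.0 is 2.5 cm), then the turn, a rotation vector about the tool's x, y, z in units of 180 degrees (1.0 is 180 degrees), then the opening, from -1 (shut) to 1 (fully open). A call has 1 to 5 rows; each row shifts and turns the commanded pose from where the row before left it, along the tool's axes as they then stand; what a row does not reach is not made up. A row lasts 1/10 s, in which the tool goes at most 50 mm and 8.59 degrees, less where a joint would pass 70% of its speed; a pose out of reach is approached as far as the arm can. A call with a number of a shift or a turn outside -1 to 1 is refused whole. A call with a gripper value outside its range is refused whole. The fingers move at their own pace and stop on an object; "squeeze" is the grip in N (left out, the last holds). Time passes only in rows, so rows that do not move let the fingers close. It gives the time, the measured TCP pose, the force, the opening and the grip force at its end, in the units of the state.
- bot.observe(): the state, without advancing time (a new reading comes with each control period).
- vision.get_image(name): name is "scene" or "side" or "wrist"; returns (picture, depth): 480x640x3 uint8, red, green, blue; 480x640 float32, m along the optical axis (not along the pixel's ray), 0 where there is no reading.
- vision.camera_model(name): a dict with "fx", "fy", "cx", "cy" (pixels), "extrinsics" (4x4, takes a point from world to camera coordinates); the wrist camera has in their place "hand_eye" (4x4, takes a point from camera to tool coordinates, whose origin is the TCP and whose axes are the flange's). Camera axes: x right, y up, looking along -z (the intrinsics and any distortion apply to the point x, -y, -z); pixel columns grow to the right and rows downward; lengths in m; the calibration is good to about 2 mm. A picture is of the moment at which its call begins: read the wrist's pose just before it. camera_model takes no time and is no camera call.
- bot.close_job(): hands the job in; it is judged then, once.
Trained networks look in the newest picture that a camera, given by its name, has taken for a name from the list of things; names that differ only in an ending like _2 or _b are one class to them, and where a whole thing is asked for, a point or a joint stands for the part that bears it (a point fixed in the world has none). Each returns a list of dicts, best first, with "p" (0 to 1); they miss things now and then, are a little off and sometimes report something else, mostly with a low value. They report only what shows in the picture. A call takes as long as a camera call. They do not tell look-alikes from the thing itself.
- models.find_in(camera, thing): "rect" ([left, top, right, bottom] in pixels, round what is visible of it).
- models.spot_point(camera, thing): "point" ([column, row] in pixels: a listed point, or the origin of a listed thing).
The state is a dict: "time": time; "joints": joint angles; "dq": joint speeds; "tau": joint torques, N m; "ee_pos": TCP position; "orientation": TCP orientation; "wrist_force": force on the tool from outside, world axes, zero at the start; "torque": the same for the moment, N m; "gripper_width": opening from 0.0 (shut) to 1.0 (fully open); "grasp_force": force on a finger pad.
Only numpy, scipy, OpenCV 4.12 (cv2) and the standard library are available. Lean on these libraries where they do the work, as an engineer would, in place of code of your own. Each camera call takes 0.05 s, during which the arm holds its last target. There are 200 camera calls.

## Task

Take the steel probe from its stand, set its tip into the seam on top of the mini PC at the end with the wide notch, and slide it slowly (about 2 cm a second) along the seam and round the corner in a single pass, pressing only lightly (about 5 N) on the channel floor so that the three clips in the seam are pushed down flush one after another. Do not lift the tip out of the seam before the last clip is down; then hang the probe upright in its stand again. Leave the mug, bottle and fan where they are.

Things in the scene. Friction and masses are not known exactly. Their poses are not given: they have to be found in the camera images.
- probe: straight probe, 145 mm, hanging upright in the stand. Origin: the end of its rounded steel tip; z runs up the probe. Tip 6 mm thick for the lowest 38 mm, shaft up to 12 mm thick up to 70 mm, black collar disc of 36 mm diameter from 70 to 75 mm, black handle from 75 to 145 mm: 24 mm along its x, 16 mm along its y (grip it across y). About 70 g.
- stand: fixed metal stand, foot 90 by 90 mm; its top plate, 60 by 64 mm, top face at 90 mm, has a 24 mm square hole through its centre in which the probe hangs by its collar (probe origin then 20 mm above the bench). Origin: centre of the foot's underside.
- mini_pc: fixed light grey mini PC, 190 by 190 mm, top face 70 mm above the bench. Origin: centre of its underside, z up. In its top a seam 11 mm wide (a channel) runs straight from seam_start to seam_bend1, slants across the corner to seam_bend2, and runs on to seam_end. Channel floor: 7 to 31 mm below the top face, rising or falling up to 7 mm along the seam; unknown, to be felt.
- seam_start (a point): middle of the seam at its notch end, at the height of the top face; here the seam is widened outwards to a notch 22 mm long and 17.5 mm wide; the channel ends 11 mm beyond it
- seam_bend1 (a point): middle of the seam at the first bend, 85 mm from seam_start, at the height of the top face
- seam_bend2 (a point): middle of the seam at the second bend, 45 mm after the first, at the height of the top face
- seam_end (a point): middle of the seam at its plain end, 85 mm after seam_bend2, at the height of the top face; the channel ends 8 mm beyond it
- clip_a (a joint): first clip, a pale rounded hump across the channel, 33 mm long and 4 mm high above the channel floor, its crest 45 mm from seam_start towards seam_bend1. Value: how far it is pushed down, m; 0 up, 0.004 flush with the channel floor. It moves with about 2 N and stays where it is pushed.
- clip_b (a joint): second clip, like the first, its crest midway between seam_bend1 and seam_bend2
- clip_c (a joint): third clip, like the first, its crest 68 mm from seam_bend2 towards seam_end
- mug: white mug, 76 mm wide and 90 mm tall, a bystander; leave it alone
- bottle: white bottle, 60 mm across, 150 mm tall, a bystander; leave it alone
- fan: black square cooling fan, 92 mm, 25 mm thick, a bystander; leave it alone
Mind the look-alikes: they are no part of the job. What is shaped like the probe but red is not meant.

How it is judged:
On the way, in this order (a step that is already met when the one before it is completed fails the run):
1. probe tip in the seam at the notch end, clips still up (horizontal distance between probe and seam_start below 0.012 m and z of probe in the frame of seam_start below -0.004 m and value of joint each of clip_a, clip_b, clip_c below 0.0015 m), for 0.1 s.
2. first clip pushed down with the tip in the seam, the other two still up (value of joint clip_a above 0.0032 m and z of probe in the frame of seam_start below -0.002 m and value of joint each of clip_b, clip_c below 0.0015 m), for 0.1 s.
3. second clip pushed down, the third still up (value of joint each of clip_a, clip_b above 0.0032 m and z of probe in the frame of seam_start below -0.002 m and value of joint clip_c below 0.0015 m), for 0.1 s.
4. third clip pushed down (value of joint each of clip_a, clip_b, clip_c above 0.0032 m), for 0.05 s.
At the end, for the whole second after the job is handed in: All three clips are pushed down by more than 3.2 mm of their 4 mm; the probe hangs in its stand by the collar, at rest, upright within 0.1 rad, its tip within 15 mm of the stand's axis and 15 to 25 mm above the bench; mug, bottle and fan are within 20 mm of where they were (all of step 4 and horizontal distance between probe and stand below 0.015 m and z of probe in the frame of stand between 0.015 and 0.025 m and angle between probe's own z axis and vertical below 0.1 rad and linear speed of probe below 0.02 m/s and distance of each of mug, bottle, fan from where it was at the start of the episode below 0.02 m); the robot touches nothing.
It fails at once if tip lifted out of the seam (less than 1.5 mm below the top face) after the first clip and before the third is down (value of joint clip_a above 0.0032 m and value of joint clip_c below 0.0032 m and z of probe in the frame of seam_start above -0.0015 m).
It fails at once if probe moving faster than 80 mm/s during the pass over the clips (value of joint clip_a above 0.0032 m and value of joint clip_c below 0.0032 m and linear speed of probe above 0.08 m/s).
It fails at once if probe pressed against the computer with more than 20 N during the pass over the clips (value of joint clip_a above 0.0015 m and value of joint clip_c below 0.0032 m and contact force between probe and mini_pc above 20 N).
It fails at once if probe pressed against the computer with more than 40 N at any time (contact force between probe and mini_pc above 40 N).
It also fails if it takes over 72 s, if anything falls off the work surface, if the arm or the gripper's body presses on something with over 40 N, if the wrist force passes 120 N, or if a joint passes its speed limit or range.

## Working session

There is one attempt and no reset: what is moved stays moved. The work goes in short steps, Python scripts to look and compute and a tool call to move; the robot and the scene stay as the last step left them, time stands still between calls to the robot, and variables do not carry over. Pictures are saved under pics/ and viewed, at most 10 in all, crops included, and the job is handed in when it is done.

Besides the shell and the picture viewer there is one more tool, called as name(argument=value, ...) on one line, values as JSON. step_arm: Moves the arm, as the interface text tells. Its arguments: {"type":"object","properties":{"commands":{"type":"array","items":{"type":"array","items":{"type":"number","minimum":-1,"maximum":1}}},"squeeze":{"type":"number"}},"required":["commands"]}

```bash
mkdir -p pics; cat > h.py <<'E'
import numpy as np, cv2
from bench import bot, vision, models
from scipy.spatial.transform import Rotation as R
def ext(c):
    m=vision.camera_model(c)
    if 'extrinsics' in m: return m,np.linalg.inv(np.array(m['extrinsics']))
    s=bot.observe(); q=s['orientation']; T=np.eye(4); T[:3,:3]=R.from_quat([q[1],q[2],q[3],q[0]]).as_matrix(); T[:3,3]=s['ee_pos']
    return m,T@np.array(m['hand_eye'])
def ray(c,u,v,e=None):
    m,T=e or ext(c); d=np.array([(u-m['cx'])/m['fx'],-(v-m['cy'])/m['fy'],-1.]); return T[:3,3],T[:3,:3]@d
def atz(c,u,v,z,e=None):
    o,d=ray(c,u,v,e); return o+d*(z-o[2])/d[2]
def atd(c,u,v,dep,e=None):
    o,d=ray(c,u,v,e); return o+d*dep
E
python3 - <<'E'
from h import *
s=bot.observe(); print({k:np.round(v,3) for k,v in s.items()})
for c in ['scene','side','wrist']:
    p,d=vision.get_image(c); cv2.imwrite(f'pics/{c}.png',p[:,:,::-1]); np.save(f'pics/{c}_d.npy',d)
    m=vision.camera_model(c); print(c,m)
    for t in ['probe','stand','mini_pc']:
        print(t,[(np.round(r['rect']).tolist(),round(r['p'],2)) for r in models.find_in(c,t)][:3])
    for t in ['probe','stand','seam_start','seam_bend1','seam_bend2','seam_end']:
        print(t,[(np.round(r['point'],1).tolist(),round(r['p'],2)) for r in models.spot_point(c,t)][:3])
print(bot.observe()['time'])
E
```

```text
{'time': np.float64(0.0), 'joints': array([-1.171,  0.69 , -0.195,  1.566,  0.157,  0.902, -0.215]), 'dq': array([-0.   , -0.   , -0.   , -0.002, -0.001,  0.002, -0.001]), 'tau': array([-1.0000e-03, -5.3961e+01, -1.2670e+00, -1.5854e+01,  9.0000e-03,
        1.0000e-02, -0.0000e+00]), 'ee_pos': array([0.223, 0.583, 0.244]), 'orientation': array([-0.   ,  0.182,  0.983, -0.001]), 'wrist_force': array([-0.503, -0.723, -0.597]), 'torque': array([ 0.024, -0.027,  0.005]), 'grasp_force': np.float64(0.0), 'gripper_width': np.float64(1.0)}
scene {'fx': 458.8011514963836, 'fy': 458.8011514963836, 'cx': 322.5333353684683, 'cy': 234.2234134246699, 'extrinsics': array([[ 0.70646389,  0.70757196,  0.01583361, -0.37517693],
       [-0.52562986,  0.50956282,  0.68121875,  0.2404924 ],
       [ 0.47394306, -0.48957907,  0.73190868, -1.35649926],
       [ 0.        ,  0.        ,  0.        ,  1.        ]])}
probe [([167.0, 245.0, 191.0, 296.0], 0.94), ([207.0, 211.0, 221.0, 254.0], 0.8)]
stand [([165.0, 263.0, 218.0, 325.0], 0.96), ([301.0, 186.0, 408.0, 277.0], 0.44)]
mini_pc [([302.0, 191.0, 406.
[... 945 characters left out ...]
t [([302.7, 241.4], 0.58)]
seam_bend1 [([339.4, 280.3], 0.56)]
seam_bend2 [([339.4, 280.3], 0.56)]
seam_end [([309.5, 311.1], 0.69)]
wrist {'fx': 362.5413523425381, 'fy': 362.5413523425381, 'cx': 312.10273281613104, 'cy': 241.62768004250478, 'hand_eye': array([[-3.66444067e-04,  9.61247015e-01,  2.75688307e-01,
         6.97020572e-02],
       [ 9.99999932e-01,  3.62986024e-04,  6.35674799e-05,
        -9.68340134e-04],
       [-3.89669521e-05,  2.75688312e-01, -9.61247082e-01,
        -1.29459211e-01],
       [ 0.00000000e+00,  0.00000000e+00,  0.00000000e+00,
         1.00000000e+00]])}
probe []
stand []
mini_pc []
probe []
stand []
seam_start []
seam_bend1 []
seam_bend2 []
seam_end []
1.5
```

```bash
python3 - <<'E'
from h import *
a=cv2.imread('pics/scene.png'); b=cv2.imread('pics/side.png')
s1=cv2.resize(a[160:360,140:440],(800,533),interpolation=cv2.INTER_CUBIC); cv2.imwrite('pics/s1.png',s1)
s2=cv2.resize(b[90:380,190:480],(600,600),interpolation=cv2.INTER_CUBIC); cv2.imwrite('pics/s2.png',s2)
d={c:np.load(f'pics/{c}_d.npy') for c in('scene','side')}
for c,n,u,v,z in [('scene','start',332.4,243.9,.07),('scene','b',326.9,203.6,.07),('scene','b',317,214.3,.07),('scene','end',359,200.8,.07),
 ('side','start',302.7,241.4,.07),('side','b',339.4,280.3,.07),('side','end',309.5,311.1,.07),
 ('scene','stand',189.9,299.6,0),('side','stand',389.9,185.6,0),('scene','probe',184.2,291.5,.02),('scene','probe2',223.5,257.1,.02),('side','probe',408.8,225.7,.02)]:
    dd=d[c][int(round(v)),int(round(u))]
    print(c,n,np.round(atz(c,u,v,z),4),'depthpt',np.round(atd(c,u,v,dd),3))
E
```

```text
scene start [ 0.5753 -0.0146  0.07  ] depthpt [ 0.568 -0.007  0.058]
scene b [0.4745 0.0699 0.07  ] depthpt [0.471 0.073 0.066]
scene b [0.4842 0.0267 0.07  ] depthpt [0.486 0.025 0.072]
scene end [0.5221 0.1336 0.07  ] depthpt [0.523 0.132 0.071]
side start [ 0.5597 -0.0092  0.07  ] depthpt [ 0.563 -0.021  0.058]
side b [0.4765 0.0721 0.07  ] depthpt [0.479 0.053 0.05 ]
side end [0.5118 0.15   0.07  ] depthpt [0.516 0.133 0.05 ]
scene stand [ 0.4301 -0.3084  0.    ] depthpt [ 0.439 -0.312  0.013]
side stand [ 0.4284 -0.2994  0.    ] depthpt [ 0.427 -0.277  0.017]
scene probe [ 0.4182 -0.3103  0.02  ] depthpt [ 0.412 -0.308  0.011]
scene probe2 [ 0.3985 -0.1913  0.02  ] depthpt [ 0.382 -0.183 -0.001]
side probe [ 0.374  -0.1518  0.02  ] depthpt [ 0.374 -0.173  0.001]
```

View pics/s1.png

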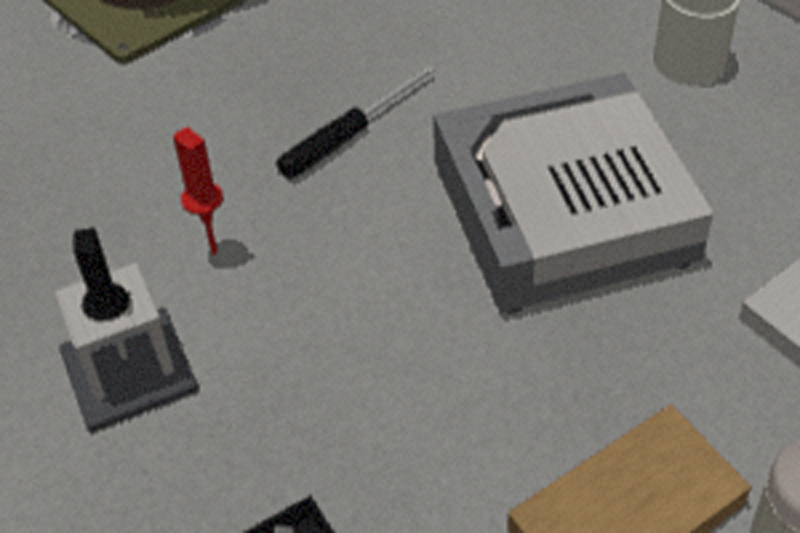

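View pics/s2.png

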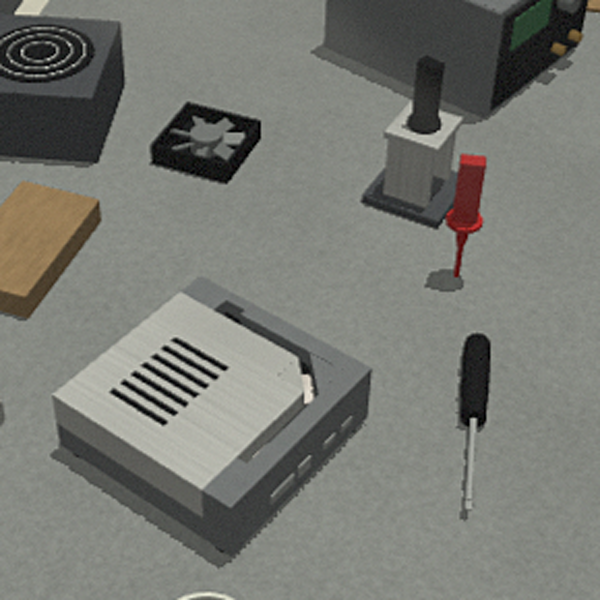

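The scene crop shows three candidates for the probe:
- The black-handled probe hangs in the light stand, at about (177,265) full-frame.
- The red look-alike floats at about (215,231).
- A black screwdriver lies at about (270,215).

The black one in the stand fits the description, and both crops confirm it. The seam's notch is near (327,242), with bends near (320,217) and (327,202), and the end near (361,197).

I'll move over the PC and look with the wrist camera.

step_arm(commands=[[-0.89,-0.78,0,0,0,0,1],[-0.89,-0.78,0,0,0,0,1],[-0.89,-0.78,0,0,0,0,1],[-0.89,-0.78,0,0,0,0,1],[-0.89,-0.78,0,0,0,0,1]])

```text
time: 2.0
ee_pos: [0.2931, 0.4518, 0.2454]
orientation: [0.0, 0.182, 0.983, 0.0]
wrist_force: [1.1, -0.2, -0.1]
gripper_width: 1.002
grasp_force: 0.0
```

step_arm(commands=[[-0.89,-0.78,0,0,0,0,1],[-0.89,-0.78,0,0,0,0,1],[-0.89,-0.78,0,0,0,0,1],[-0.89,-0.78,0,0,0,0,1],[-0.89,-0.78,0,0,0,0,1]])

```text
time: 2.5
ee_pos: [0.3621, 0.321, 0.2455]
orientation: [0.0, 0.182, 0.983, 0.0]
wrist_force: [0.4, -0.6, 0.2]
gripper_width: 1.004
grasp_force: 0.0
```

step_arm(commands=[[-0.89,-0.78,0,0,0,0,1],[-0.89,-0.78,0,0,0,0,1],[-0.89,-0.78,0,0,0,0,1],[-0.89,-0.78,0,0,0,0,1],[-0.89,-0.78,0,0,0,0,1]])

```text
time: 3.0
ee_pos: [0.4312, 0.1902, 0.2455]
orientation: [0.0, 0.182, 0.983, 0.0]
wrist_force: [-0.2, -0.0, -0.7]
gripper_width: 0.997
grasp_force: 0.0
```

step_arm(commands=[[-0.89,-0.78,0,0,0,0,1],[-0.89,-0.78,0,0,0,0,1],[-0.89,-0.78,0,0,0,0,1],[-0.89,-0.78,0,0,0,0,1],[0,0,0,0,0,0,1]])

```text
time: 3.5
ee_pos: [0.4878, 0.0817, 0.2452]
orientation: [0.001, 0.186, 0.983, -0.001]
wrist_force: [0.3, -0.2, -0.4]
gripper_width: 1.004
grasp_force: 0.0
```

```bash
python3 - <<'E'
from h import *
s=bot.observe();e=ext('wrist'); p,d=vision.get_image('wrist'); cv2.imwrite('pics/w1.png',p[:,:,::-1]); np.save('pics/w1_d.npy',d); np.save('pics/w1_T.npy',e[1])
print(s['ee_pos'],s['orientation'])
for t in ['seam_start','seam_bend1','seam_bend2','seam_end','mini_pc']:
    for r in models.spot_point('wrist',t)[:3]:
        u,v=r['point']; print(t,np.round([u,v],1),round(r['p'],2),np.round(atz('wrist',u,v,.07 if t!='mini_pc' else 0,e),4))
E
```

```text
[0.48777044 0.08167276 0.24524727] [ 9.46770483e-04  1.85721734e-01  9.82601275e-01 -1.12934719e-03]
seam_start [253.9 332. ] 0.9 [ 0.5667 -0.0097  0.07  ]
seam_start [287.3 215.1] 0.41 [0.4744 0.0627 0.07  ]
seam_bend1 [252.6 251.6] 0.9 [0.4935 0.0216 0.07  ]
seam_bend1 [291.5 217.4] 0.8 [0.4776 0.0653 0.07  ]
seam_bend2 [252.6 251.6] 0.9 [0.4935 0.0216 0.07  ]
seam_bend2 [291.5 217.4] 0.8 [0.4776 0.0653 0.07  ]
seam_end [390.4 222.9] 0.78 [0.5131 0.1428 0.07  ]
mini_pc [326.8 266.2] 0.66 [0.555  0.0711 0.    ]
```

View pics/w1.png

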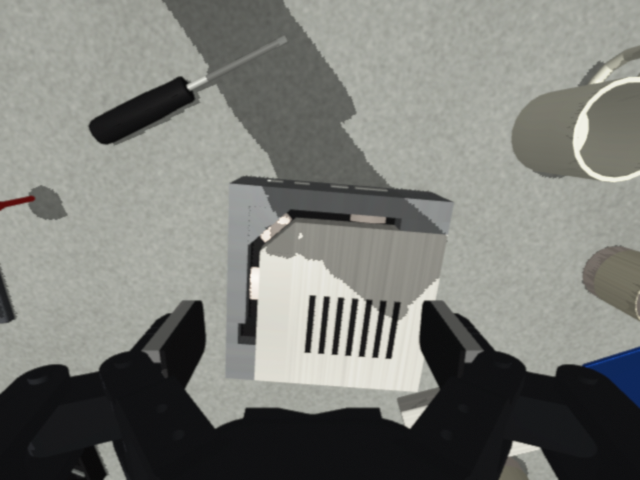

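The wrist view shows the seam running from the notch at (247,333) up to bend1 at about (253,252), across to bend2 at (291,217), then to the end at (390,223). I'll rectify the top plane and overlay the fitted seam template.

```bash
cat > fit.py <<'E'
from h import *
s2=np.sqrt(.5); tmpl=np.array([[0,0],[85,0],[85+45*s2,-45*s2],[85+45*s2,-45*s2-85]])/1000  # right turn
def rigid(P,Q):
    a,b=P.mean(0),Q.mean(0); H=(P-a).T@(Q-b); th=np.arctan2(H[0,1]-H[1,0],H[0,0]+H[1,1])
    M=np.array([[np.cos(th),-np.sin(th)],[np.sin(th),np.cos(th)]]); return th,M,b-M@a
E
python3 - <<'E'
from fit import *
Q=np.array([[.5667,-.0097],[.4935,.0216],[.4776,.0653],[.5131,.1428]])
th,M,t=rigid(tmpl,Q); F=tmpl@M.T+t; print(np.degrees(th)); print(np.round(F,4)); print(np.round((Q-F)*1000,1))
# rectify: plane coords in seam frame, 4 px/mm : X -30..150, Y 30..-150
T=np.load('pics/w1_T.npy'); m=vision.camera_model('wrist'); K=np.array([[m['fx'],0,m['cx']],[0,m['fy'],m['cy']],[0,0,1]])
W=np.diag([1,-1,-1])@np.linalg.inv(T)[:3]
G=np.array([[M[0,0],M[0,1],t[0]],[M[1,0],M[1,1],t[1]],[0,0,.07],[0,0,1]]) # seam(x,y,1)->world
S=np.array([[.00025,0,-.03],[0,-.00025,.03],[0,0,1]])
H=K@W@G@S
im=cv2.warpPerspective(cv2.imread('pics/w1.png'),H,(720,600),flags=cv2.INTER_CUBIC|cv2.WARP_INVERSE_MAP)
p=np.c_[(tmpl[:,0]+.03)/.00025,(.03-tmpl[:,1])/.00025]
cv2.polylines(im,[p.astype(int)],False,(0,0,255),1)
for q in p: cv2.circle(im,tuple(q.astype(int)),5,(0,255,0),1)
cv2.imwrite('pics/rect1.png',im)
E
```

```text
155.12577707375146
[[ 0.5694 -0.0122]
 [ 0.4922  0.0235]
 [ 0.4768  0.0658]
 [ 0.5125  0.1429]]
[[-2.7  2.5]
 [ 1.3 -1.9]
 [ 0.8 -0.5]
 [ 0.6 -0.1]]
```

View pics/rect1.png

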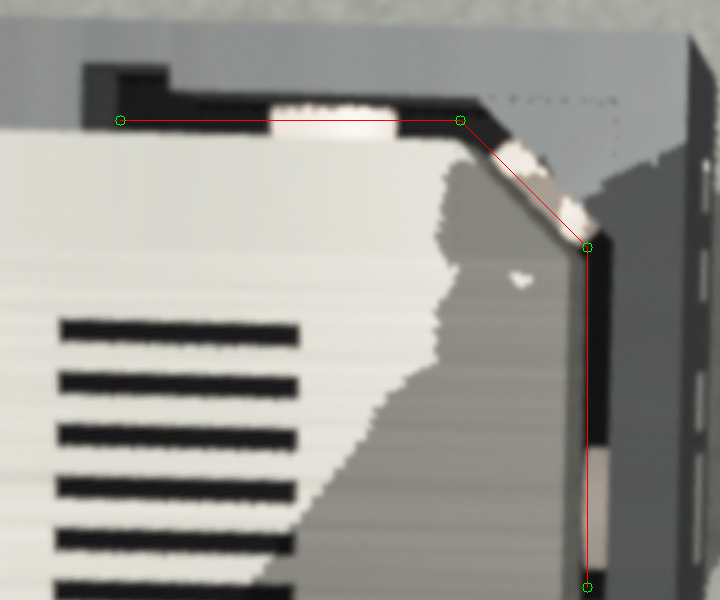

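The overlay fits well, needing only a small correction (about −1.3° of turn and about 2 mm). The refined seam is start (.567,-.014), b1 (.491,.024), b2 (.476,.066), end (.514,.143). The clips' parallax puts the floor about 20 mm deep. Next I go above the stand.

step_arm(commands=[[-0.12,-0.96,0,0,0,0,1],[-0.12,-0.96,0,0,0,0,1],[-0.12,-0.96,0,0,0,0,1],[-0.12,-0.96,0,0,0,0,1],[-0.12,-0.96,0,0,0,0,1]])

```text
time: 4.3
ee_pos: [0.4566, -0.0308, 0.2454]
orientation: [0.0, 0.181, 0.984, 0.0]
wrist_force: [1.2, -0.7, -0.1]
gripper_width: 1.0
grasp_force: 0.0
```

step_arm(commands=[[-0.12,-0.96,0,0,0,0,1],[-0.12,-0.96,0,0,0,0,1],[-0.12,-0.96,0,0,0,0,1],[-0.12,-0.96,0,0,0,0,1],[-0.12,-0.96,0,0,0,0,1]])

```text
time: 4.8
ee_pos: [0.4279, -0.1483, 0.2454]
orientation: [0.0, 0.181, 0.984, 0.0]
wrist_force: [0.6, 0.4, -0.7]
gripper_width: 1.0
grasp_force: 0.0
```

step_arm(commands=[[-0.12,-0.96,0,0,0,0,1],[-0.12,-0.96,0,0,0,0,1],[-0.12,-0.96,0,0,0,0,1],[-0.12,-0.96,0,0,0,0,1],[0,0,0,0,0,0,1]])

```text
time: 5.3
ee_pos: [0.4039, -0.245, 0.2452]
orientation: [-0.0, 0.184, 0.983, -0.001]
wrist_force: [0.0, -0.1, -0.2]
gripper_width: 0.999
grasp_force: 0.0
```

```bash
python3 - <<'E'
from h import *
s=bot.observe();e=ext('wrist'); p,d=vision.get_image('wrist'); cv2.imwrite('pics/w2.png',p[:,:,::-1]); np.save('pics/w2_d.npy',d); np.save('pics/w2_T.npy',e[1])
print(s['ee_pos'],s['orientation'])
for t in ['probe','stand']:
    for r in models.spot_point('wrist',t)[:3]:
        u,v=r['point']; print(t,np.round([u,v],1),round(r['p'],2),np.round(atz('wrist',u,v,.02 if t=='probe' else 0,e),4))
    for r in models.find_in('wrist',t)[:3]: print(np.round(r['rect']),round(r['p'],2))
# rectified plane z=.165 (handle top) and z=.09, 4px/mm around (.43,-.30)
m=e[0]; K=np.array([[m['fx'],0,m['cx']],[0,m['fy'],m['cy']],[0,0,1]]); W=np.diag([1,-1,-1])@np.linalg.inv(e[1])[:3]
out=[]
for z in(.165,.09):
    G=np.array([[0,-1,0],[1,0,0],[0,0,z],[0,0,1]],float); G=np.array([[0,-.0003,.43+.06],[-.0003,0,-.30+.06],[0,0,z],[0,0,1]])
    out.append(cv2.warpPerspective(p[:,:,::-1].copy(),K@W@G,(400,400),flags=cv2.INTER_CUBIC|cv2.WARP_INVERSE_MAP))
cv2.imwrite('pics/rect2.png',np.hstack(out))
E
```

```text
[ 0.40389749 -0.24499925  0.24518967] [-1.43765737e-04  1.83976923e-01  9.82930180e-01 -8.55915894e-04]
probe [356.9 158.8] 0.72 [ 0.372  -0.1882  0.02  ]
probe [263.8 255.2] 0.64 [ 0.4288 -0.3095  0.02  ]
[221. 259. 269. 344.] 0.84
[345. 140. 402. 192.] 0.72
stand [264.5 247. ] 0.59 [ 0.4256 -0.3101  0.    ]
[209. 205. 309. 313.] 0.79
[537. 133. 640. 350.] 0.3
```

View pics/rect2.png

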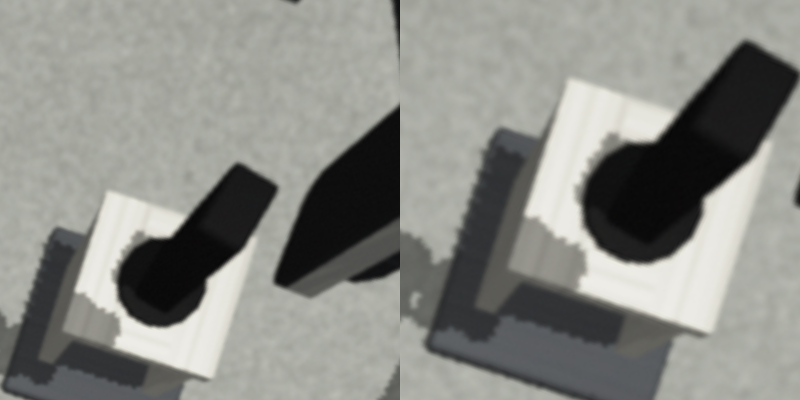

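The rectified view shows the collar centre and the plate centre both near (.429,-.312), with the plate 60×63 mm as expected. The handle's short axis lies at about 59°. I'll turn +9° about the tool z and centre over it.

step_arm(commands=[[0,0,0,0,0,0.026,1],[0,0,0,0,0,0.026,1],[-0.74,-0.6,0,0,0,0,1],[-0.74,-0.6,0,0,0,0,1],[-0.74,-0.6,0,0,0,0,1]])

```text
time: 6.05
ee_pos: [0.431, -0.3085, 0.2454]
orientation: [0.0, 0.26, 0.966, 0.0]
wrist_force: [-0.1, 0.5, -0.4]
gripper_width: 0.996
grasp_force: 0.0
```

step_arm(commands=[[0,0,0,0,0,0,1],[0,0,0,0,0,0,1]])

```text
time: 6.25
ee_pos: [0.4303, -0.3081, 0.245]
orientation: [-0.0, 0.261, 0.965, 0.0]
wrist_force: [-0.7, 0.2, -0.0]
gripper_width: 1.004
grasp_force: 0.0
```

```bash
python3 - <<'E'
from h import *
s=bot.observe();e=ext('wrist'); p,d=vision.get_image('wrist'); cv2.imwrite('pics/w3.png',p[:,:,::-1])
print(s['ee_pos'],s['orientation'])
m=e[0]; K=np.array([[m['fx'],0,m['cx']],[0,m['fy'],m['cy']],[0,0,1]]); W=np.diag([1,-1,-1])@np.linalg.inv(e[1])[:3]
q=s['orientation']; Rm=R.from_quat([q[1],q[2],q[3],q[0]]).as_matrix()
x,y=Rm[:2,0],Rm[:2,1]; c=np.array(s['ee_pos'][:2]); sc=.0002
out=[]
for z in (.165,.095):
    # col along tool y, row along tool -x, centre = TCP
    o=c-200*sc*y+200*sc*x
    G=np.array([[sc*y[0],-sc*x[0],o[0]],[sc*y[1],-sc*x[1],o[1]],[0,0,z],[0,0,1]])
    im=cv2.warpPerspective(p[:,:,::-1].copy(),K@W@G,(400,400),flags=cv2.INTER_CUBIC|cv2.WARP_INVERSE_MAP)
    im=cv2.convertScaleAbs(im,alpha=1.6,beta=20)
    cv2.line(im,(200,0),(200,400),(0,0,255),1);cv2.line(im,(0,200),(400,200),(0,0,255),1); out.append(im)
cv2.imwrite('pics/rect3.png',np.hstack(out))
E
```

```text
[ 0.43028579 -0.30805684  0.24503808] [-2.80441585e-04  2.60944370e-01  9.65353688e-01  4.61807780e-04]
```

View pics/rect3.png

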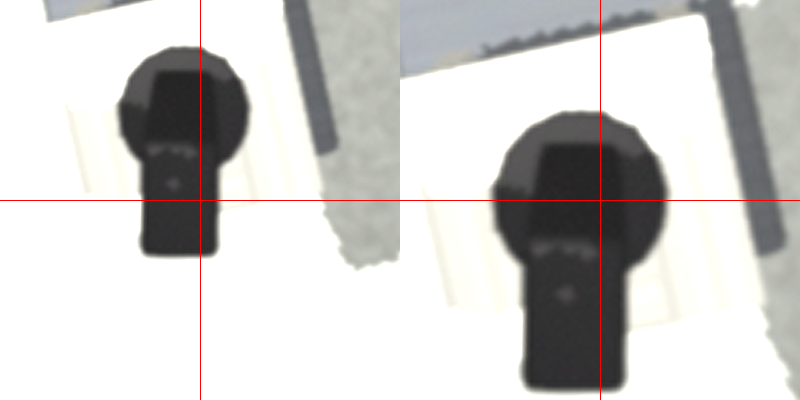

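The handle is aligned in yaw and offset −4 mm along the tool y. I'll correct that, descend and grip.

step_arm(commands=[[0,-0.16,1,0,0,0,1],[0,0,1,0,0,0,1],[0,0,1,0,0,0,1],[0,0,1,0,0,0,1],[0,0,1,0,0,0,1]])

```text
time: 6.8
ee_pos: [0.4282, -0.3109, 0.1196]
orientation: [-0.0, 0.26, 0.965, 0.001]
wrist_force: [0.2, -0.4, -0.3]
gripper_width: 0.996
grasp_force: 0.0
```

step_arm(commands=[[0,0,0,0,0,0,1],[0,0,0,0,0,0,-0.4],[0,0,0,0,0,0,-1],[0,0,0,0,0,0,-1],[0,0,0,0,0,0,-1]], squeeze=60)

```text
time: 7.3
ee_pos: [0.4285, -0.3129, 0.1212]
orientation: [0.001, 0.262, 0.965, -0.0]
wrist_force: [-0.1, 1.3, 0.1]
gripper_width: 0.329
grasp_force: 0.0
```

step_arm(commands=[[0,0,0,0,0,0,-1],[0,0,0,0,0,0,-1],[0,0,0,0,0,0,-1],[0,0,0,0,0,0,-1],[0,0,0,0,0,0,-1]])

```text
time: 7.8
ee_pos: [0.4284, -0.3129, 0.1211]
orientation: [0.001, 0.262, 0.965, -0.0]
wrist_force: [-0.7, 0.3, 6.1]
gripper_width: 0.181
grasp_force: 58.7
```

step_arm(commands=[[0,0,-0.4,0,0,0,-1],[0,0,-0.8,0,0,0,-1],[0,0,-1,0,0,0,-1],[0,0,-1,0,0,0,-1],[0,0,-1,0,0,0,-1]])

```text
time: 8.3
ee_pos: [0.4276, -0.3125, 0.2267]
orientation: [-0.0, 0.262, 0.965, 0.0]
wrist_force: [0.3, -1.1, -2.2]
gripper_width: 0.183
grasp_force: 58.4
```

step_arm(commands=[[0.05,0.5,0,0,0,0,-1],[0.1,0.97,0,0,0,0,-1],[0.1,0.97,0,0,0,0,-1],[0.1,0.97,0,0,0,0,-1],[0.1,0.97,0,0,0,0,-1]])

```text
time: 8.8
ee_pos: [0.4735, -0.2106, 0.2248]
orientation: [-0.001, 0.261, 0.965, 0.0]
wrist_force: [1.1, -0.3, -1.1]
gripper_width: 0.174
grasp_force: 58.5
```

step_arm(commands=[[0.1,0.97,0,0,0,0,-1],[0.1,0.97,0,0,0,0,-1],[0.1,0.97,0,0,0,0,-1],[0.1,0.97,0,0,0,0,-1],[0.1,0.97,0,0,0,0,-1]])

```text
time: 9.3
ee_pos: [0.5237, -0.0996, 0.2247]
orientation: [-0.001, 0.261, 0.965, 0.0]
wrist_force: [-0.3, -0.3, -1.0]
gripper_width: 0.181
grasp_force: 58.5
```

step_arm(commands=[[0.1,0.97,0,0,0,0,-1],[0.1,0.97,0,0,0,0,-1],[0.1,0.97,0,0,0,0,-1],[0.05,0.5,0,0,0,0,-1],[0,0,0,0,0,0,-1]])

```text
time: 9.8
ee_pos: [0.5596, -0.0208, 0.2249]
orientation: [-0.0, 0.26, 0.966, 0.001]
wrist_force: [-0.4, -0.3, -0.9]
gripper_width: 0.18
grasp_force: 58.5
```

step_arm(commands=[[0,0,0,0,0,0,-1]])

```text
time: 9.9
ee_pos: [0.5587, -0.0245, 0.2249]
orientation: [-0.001, 0.262, 0.965, -0.001]
wrist_force: [-0.1, -0.2, -2.1]
gripper_width: 0.176
grasp_force: 58.5
```

```bash
cat > look.py <<'E'
import sys
from h import *
def look(name,z=.07,half=40,sc=.0002,alpha=1.5):
    s=bot.observe();e=ext('wrist'); p,d=vision.get_image('wrist'); cv2.imwrite(f'pics/{name}_raw.png',p[:,:,::-1])
    print(np.round(s['ee_pos'],4),np.round(s['orientation'],4),s['time'])
    m=e[0]; K=np.array([[m['fx'],0,m['cx']],[0,m['fy'],m['cy']],[0,0,1]]); W=np.diag([1,-1,-1])@np.linalg.inv(e[1])[:3]
    return p,e,K@W
E
python3 - <<'E'
from look import *
p,e,P=look('w4')
th=np.radians(153.85); x=np.array([np.cos(th),np.sin(th)]); y=np.array([-x[1],x[0]])
o=np.array([.5671,-.0136])
sc=.0002; oo=o-.03*x+.03*y
G=np.array([[sc*x[0],-sc*y[0],oo[0]],[sc*x[1],-sc*y[1],oo[1]],[0,0,.07],[0,0,1]])
im=cv2.warpPerspective(p[:,:,::-1].copy(),P@G,(400,500),flags=cv2.INTER_CUBIC|cv2.WARP_INVERSE_MAP)
cv2.circle(im,(150,150),4,(0,0,255),1)
raw=p[140:340,230:390,::-1]; raw=cv2.resize(raw,(400,500),interpolation=cv2.INTER_CUBIC)
t,_=0,0
tip=np.r_[np.array(bot.observe()['ee_pos'])-[0,0,.101],1]; h=P@tip; print('expected tip px',h[:2]/h[2])
for n,q in [('start',o),('b1',o+.085*x)]:
    h=P@np.r_[q,.07,1]; print(n,h[:2]/h[2])
cv2.imwrite('pics/rect4.png',cv2.convertScaleAbs(np.hstack([im,raw]),alpha=1.4,beta=25))
E
```

```text
[ 0.5587 -0.0245  0.2249] [-6.000e-04  2.617e-01  9.651e-01 -7.000e-04] 9.9
expected tip px [312.80124241 247.22965902]
start [330.4589159  229.63309888]
b1 [323.63998202 119.02889639]
```

View pics/rect4.png

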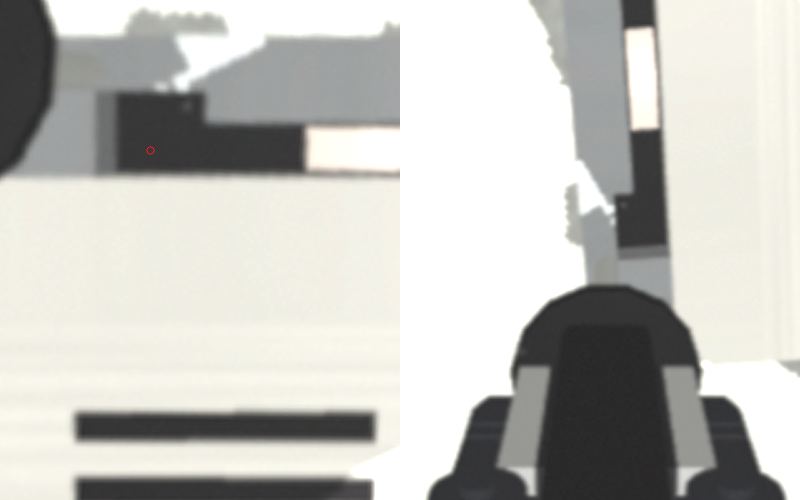

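The collar hides the tip, but the notch in the rectified view runs over columns 96–206 (22 mm). Its centre is at (151,150), which confirms seam_start to under 1 mm. Next I move over it and part-way down.

step_arm(commands=[[-0.11,0.52,0,0,0,0,-1],[0,0,0.8,0,0,0,-1],[0,0,0.8,0,0,0,-1],[0,0,0,0,0,0,-1],[0,0,0,0,0,0,-1]])

```text
time: 10.45
ee_pos: [0.5687, -0.0138, 0.1854]
orientation: [-0.0, 0.262, 0.965, 0.0]
wrist_force: [-0.2, -0.1, -0.3]
gripper_width: 0.183
grasp_force: 58.5
```

step_arm(commands=[[0,0,0,0,0,0,-1]])

```text
time: 10.55
ee_pos: [0.5693, -0.0137, 0.1862]
orientation: [0.001, 0.262, 0.965, 0.0]
wrist_force: [0.2, 0.7, -0.3]
gripper_width: 0.178
grasp_force: 58.5
```

```bash
python3 - <<'E'
from h import *
s=bot.observe(); print(np.round(s['ee_pos'],4),np.round(s['wrist_force'],2))
q=s['orientation'];Rm=R.from_quat([q[1],q[2],q[3],q[0]]).as_matrix();print(np.round(Rm,3))
p=[vision.get_image(c)[0] for c in('scene','side')]
o=np.array([.5671,-.0136,.07,1]); tip=np.r_[np.array(s['ee_pos'])+Rm[:,2]*.101,1]
out=[]
for c,im in zip(('scene','side'),p):
    m=vision.camera_model(c);E=np.array(m['extrinsics'])
    def px(w):
        v=E@w; return np.array([m['cx']-m['fx']*v[0]/v[2], m['cy']+m['fy']*v[1]/v[2]])
    print(c,px(o),px(tip)); u,v=px(o).astype(int)
    cr=cv2.resize(im[v-40:v+40,u-40:u+40,::-1],(400,400),interpolation=cv2.INTER_CUBIC)
    for w,col in((o,(0,0,255)),(tip,(0,255,0))):
        a=(px(w)-[u-40,v-40]+.5)*5; cv2.circle(cr,tuple(a.astype(int)),3,col,1)
    out.append(cr)
cv2.imwrite('pics/tip5.png',cv2.convertScaleAbs(np.hstack(out),alpha=1.3,beta=20))
E
```

```text
[ 0.5693 -0.0137  0.1862] [ 0.21  0.74 -0.33]
[[-0.863  0.505  0.002]
 [ 0.505  0.863  0.   ]
 [-0.002  0.001 -1.   ]]
scene [330.08210115 241.72447691] [331.01854774 237.70493311]
side [299.30549873 239.213372  ] [297.9493347  232.87658883]
```

View pics/tip5.png

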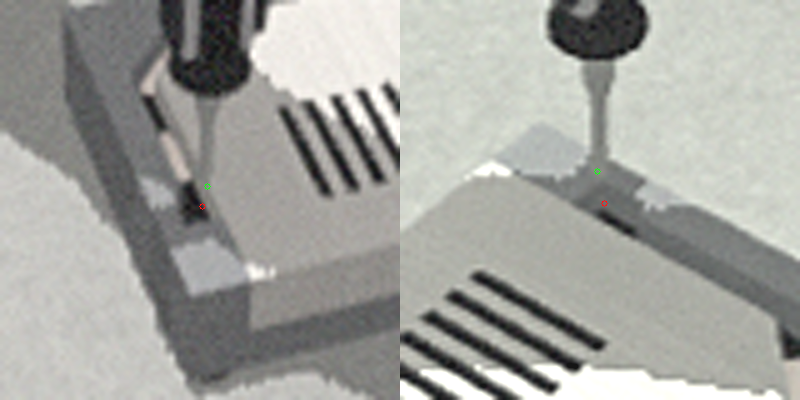

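step_arm(commands=[[0.04,-0.07,0,0,0,0,-1],[0,0,0.4,0,0,0,-1],[0,0,0.2,0,0,0,-1],[0,0,0.1,0,0,0,-1],[0,0,0.08,0,0,0,-1]])

```text
time: 11.15
ee_pos: [0.5664, -0.0146, 0.1652]
orientation: [-0.0, 0.261, 0.965, -0.0]
wrist_force: [-1.1, -0.4, -0.4]
gripper_width: 0.18
grasp_force: 58.5
```

step_arm(commands=[[0,0,0.08,0,0,0,-1],[0,0,0.08,0,0,0,-1],[0,0,0.08,0,0,0,-1]])

```text
time: 11.45
ee_pos: [0.5668, -0.0146, 0.1597]
orientation: [0.0, 0.261, 0.965, 0.0]
wrist_force: [0.2, -0.3, -1.5]
gripper_width: 0.18
grasp_force: 58.5
```

step_arm(commands=[[0,0,0.08,0,0,0,-1],[0,0,0.08,0,0,0,-1]])

```text
time: 11.65
ee_pos: [0.5667, -0.0146, 0.1557]
orientation: [0.0, 0.261, 0.965, 0.0]
wrist_force: [-0.2, -0.4, -0.8]
gripper_width: 0.182
grasp_force: 58.5
```

step_arm(commands=[[0,0,0.06,0,0,0,-1],[0,0,0.06,0,0,0,-1]])

```text
time: 11.85
ee_pos: [0.5672, -0.0147, 0.1543]
orientation: [0.001, 0.262, 0.965, 0.0]
wrist_force: [-3.4, -1.0, 19.9]
gripper_width: 0.181
grasp_force: 61.4
```

step_arm(commands=[[0,0,-0.05,0,0,0,-1],[0,0,0,0,0,0,-1]])

```text
time: 12.05
ee_pos: [0.5669, -0.0146, 0.155]
orientation: [0.001, 0.262, 0.965, 0.0]
wrist_force: [-0.6, -0.1, 7.6]
gripper_width: 0.177
grasp_force: 59.3
```

step_arm(commands=[[0.08,-0.006,0,0,0,0,-1],[0.08,-0.006,0,0,0,0,-1],[0.08,-0.006,0,0,0,0,-1],[0.08,-0.006,0,0,0,0,-1]])

```text
time: 12.45
ee_pos: [0.5615, -0.0113, 0.1549]
orientation: [0.002, 0.262, 0.965, 0.001]
wrist_force: [3.2, -1.4, 4.9]
gripper_width: 0.183
grasp_force: 59.2
```

step_arm(commands=[[0.08,-0.006,0,0,0,0,-1],[0.08,-0.006,0,0,0,0,-1],[0.08,-0.006,0,0,0,0,-1],[0.08,-0.006,0,0,0,0,-1]])

```text
time: 12.85
ee_pos: [0.5537, -0.0076, 0.1546]
orientation: [0.002, 0.262, 0.965, 0.001]
wrist_force: [3.5, -1.8, 5.6]
gripper_width: 0.183
grasp_force: 59.2
```

step_arm(commands=[[0.0,0.05,0,0,0,0,-1],[0,0.05,0,0,0,0,-1]])

```text
time: 13.05
ee_pos: [0.5532, -0.0064, 0.1544]
orientation: [-0.0, 0.262, 0.965, -0.001]
wrist_force: [1.2, -3.9, 8.6]
gripper_width: 0.179
grasp_force: 59.6
```

step_arm(commands=[[0.0,-0.1,0,0,0,0,-1],[0,-0.1,0,0,0,0,-1]])

```text
time: 13.25
ee_pos: [0.5521, -0.0079, 0.1546]
orientation: [0.001, 0.261, 0.965, 0.002]
wrist_force: [3.4, 2.3, 5.9]
gripper_width: 0.178
grasp_force: 59.1
```

step_arm(commands=[[0.08,0.044,0,0,0,0,-1],[0.08,0.044,0,0,0,0,-1],[0.08,-0.006,0,0,0,0,-1],[0.08,-0.006,0,0,0,0,-1],[0.08,-0.006,0,0,0,0,-1]])

```text
time: 13.75
ee_pos: [0.544, -0.003, 0.1544]
orientation: [0.001, 0.261, 0.965, 0.0]
wrist_force: [2.8, -1.2, 6.3]
gripper_width: 0.178
grasp_force: 59.2
```

step_arm(commands=[[0.08,-0.006,0,0,0,0,-1],[0.08,-0.006,0,0,0,0,-1],[0.08,-0.006,0,0,0,0,-1],[0.08,-0.006,0,0,0,0,-1]])

```text
time: 14.15
ee_pos: [0.5365, 0.0005, 0.1542]
orientation: [0.001, 0.262, 0.965, 0.0]
wrist_force: [3.0, -1.4, 5.4]
gripper_width: 0.18
grasp_force: 59.2
```

step_arm(commands=[[0.08,-0.006,0.004,0,0,0,-1],[0.08,-0.006,0.004,0,0,0,-1],[0.08,-0.006,0,0,0,0,-1],[0.08,-0.006,0,0,0,0,-1]])

```text
time: 14.55
ee_pos: [0.5289, 0.004, 0.1539]
orientation: [0.0, 0.262, 0.965, 0.0]
wrist_force: [3.5, -0.6, 4.8]
gripper_width: 0.184
grasp_force: 59.2
```

step_arm(commands=[[0.08,-0.006,0.008,0,0,0,-1],[0.08,-0.006,0.005,0,0,0,-1],[0.08,-0.006,0.005,0,0,0,-1],[0.08,-0.006,0.003,0,0,0,-1]])

```text
time: 14.95
ee_pos: [0.5221, 0.0074, 0.1536]
orientation: [0.001, 0.262, 0.965, 0.0]
wrist_force: [4.2, -0.8, 5.7]
gripper_width: 0.181
grasp_force: 59.2
```

step_arm(commands=[[0.08,-0.006,0.004,0,0,0,-1],[0.08,-0.006,0.004,0,0,0,-1],[0.08,-0.006,0.004,0,0,0,-1],[0.08,-0.006,0.004,0,0,0,-1]])

```text
time: 15.35
ee_pos: [0.5153, 0.0109, 0.1533]
orientation: [0.001, 0.262, 0.965, 0.0]
wrist_force: [5.6, -1.9, 6.4]
gripper_width: 0.181
grasp_force: 59.3
```

step_arm(commands=[[0.08,-0.006,0.002,0,0,0,-1],[0.08,-0.006,0.002,0,0,0,-1],[0.08,-0.006,0.002,0,0,0,-1],[0.08,-0.006,0.002,0,0,0,-1]])

```text
time: 15.75
ee_pos: [0.508, 0.0145, 0.1531]
orientation: [0.001, 0.262, 0.965, 0.0]
wrist_force: [4.3, -1.6, 7.1]
gripper_width: 0.179
grasp_force: 59.3
```

step_arm(commands=[[0.08,-0.006,0,0,0,0,-1],[0.08,-0.006,0,0,0,0,-1],[0.08,-0.006,0,0,0,0,-1],[0.08,-0.006,0,0,0,0,-1]])

```text
time: 16.15
ee_pos: [0.5003, 0.0181, 0.1529]
orientation: [0.0, 0.262, 0.965, 0.0]
wrist_force: [3.5, -1.1, 5.3]
gripper_width: 0.179
grasp_force: 59.3
```

step_arm(commands=[[0.08,-0.006,0.002,0,0,0,-1],[0.08,-0.006,0.002,0,0,0,-1],[0.08,-0.006,0.002,0,0,0,-1],[0.08,-0.006,0.002,0,0,0,-1]])

```text
time: 16.55
ee_pos: [0.4929, 0.0216, 0.1526]
orientation: [0.0, 0.262, 0.965, 0.0]
wrist_force: [3.3, -1.1, 5.7]
gripper_width: 0.181
grasp_force: 59.3
```

step_arm(commands=[[0.06,-0.004,0.002,0,0,0,-1],[0.06,0.052,0.002,0,0,0,-1],[0.06,0.052,0.002,0,0,0,-1],[0.06,0.052,0.002,0,0,0,-1]])

```text
time: 16.95
ee_pos: [0.4885, 0.0265, 0.1522]
orientation: [-0.001, 0.262, 0.965, -0.001]
wrist_force: [2.5, -3.3, 6.0]
gripper_width: 0.177
grasp_force: 59.3
```

step_arm(commands=[[0.05,0.064,0.003,0,0,0,-1],[0.05,0.064,0.003,0,0,0,-1],[0.06,0.052,0.003,0,0,0,-1],[0.06,0.052,0.003,0,0,0,-1]])

```text
time: 17.35
ee_pos: [0.4863, 0.0334, 0.1519]
orientation: [-0.001, 0.262, 0.965, -0.002]
wrist_force: [2.3, -5.0, 7.5]
gripper_width: 0.182
grasp_force: 59.3
```

step_arm(commands=[[0.057,0.056,0.002,0,0,0,-1],[0.057,0.056,0.002,0,0,0,-1],[0.06,0.052,0.002,0,0,0,-1],[0.06,0.052,0.002,0,0,0,-1]])

```text
time: 17.75
ee_pos: [0.4837, 0.0414, 0.1516]
orientation: [-0.001, 0.262, 0.965, -0.002]
wrist_force: [1.1, -4.7, 5.7]
gripper_width: 0.18
grasp_force: 59.4
```

step_arm(commands=[[0.06,0.052,0.005,0,0,0,-1],[0.06,0.052,0.005,0,0,0,-1],[0.06,0.052,0.005,0,0,0,-1],[0.06,0.052,0.005,0,0,0,-1]])

```text
time: 18.15
ee_pos: [0.4812, 0.0488, 0.1512]
orientation: [-0.001, 0.262, 0.965, -0.002]
wrist_force: [2.5, -4.3, 7.2]
gripper_width: 0.181
grasp_force: 59.5
```

step_arm(commands=[[0.06,0.052,0.003,0,0,0,-1],[0.06,0.052,0.003,0,0,0,-1],[0.06,0.052,0.003,0,0,0,-1],[0.06,0.052,0.003,0,0,0,-1]])

```text
time: 18.55
ee_pos: [0.4787, 0.0562, 0.1509]
orientation: [-0.001, 0.262, 0.965, -0.002]
wrist_force: [2.8, -4.2, 6.7]
gripper_width: 0.179
grasp_force: 59.5
```

step_arm(commands=[[0.06,0.052,0.003,0,0,0,-1],[0.06,0.052,0.003,0,0,0,-1],[0.06,0.052,0.003,0,0,0,-1],[0.055,0.048,0.003,0,0,0,-1]])

```text
time: 18.95
ee_pos: [0.4762, 0.0636, 0.1505]
orientation: [-0.001, 0.262, 0.965, -0.002]
wrist_force: [2.3, -4.2, 7.5]
gripper_width: 0.181
grasp_force: 59.4
```

step_arm(commands=[[0.02,0.055,0.002,0,0,0,-1],[0.006,0.08,0.002,0,0,0,-1],[0.006,0.08,0.002,0,0,0,-1],[0.006,0.08,0.002,0,0,0,-1]])

```text
time: 19.35
ee_pos: [0.4765, 0.0687, 0.1501]
orientation: [-0.004, 0.263, 0.965, -0.004]
wrist_force: [-1.4, -8.7, 12.0]
gripper_width: 0.179
grasp_force: 59.8
```

step_arm(commands=[[0,0.0,-0.02,0,0,0,-1],[0,0.02,0,0,0,0,-1]])

```text
time: 19.55
ee_pos: [0.4766, 0.0702, 0.1504]
orientation: [-0.004, 0.262, 0.965, -0.003]
wrist_force: [-1.6, -4.4, 8.4]
gripper_width: 0.18
grasp_force: 59.6
```

step_arm(commands=[[-0.01,0.07,0,0,0,0,-1],[-0.01,0.07,0,0,0,0,-1],[0.0,0.07,0,0,0,0,-1]])

```text
time: 19.85
ee_pos: [0.4785, 0.0737, 0.1502]
orientation: [-0.005, 0.262, 0.965, -0.005]
wrist_force: [-3.0, -5.8, 9.8]
gripper_width: 0.179
grasp_force: 59.6
```

step_arm(commands=[[-0.01,0.07,-0.015,0,0,0,-1],[0.0,0.08,-0.005,0,0,0,-1],[0.0,0.08,-0.005,0,0,0,-1]])

```text
time: 20.15
ee_pos: [0.4822, 0.08, 0.1505]
orientation: [-0.004, 0.262, 0.965, -0.003]
wrist_force: [-2.6, -1.8, 2.8]
gripper_width: 0.18
grasp_force: 59.0
```

step_arm(commands=[[0.0,0.08,0.012,0,0,0,-1],[0.004,0.08,0.004,0,0,0,-1],[0.004,0.08,0,0,0,0,-1]])

```text
time: 20.45
ee_pos: [0.4899, 0.0882, 0.1509]
orientation: [-0.0, 0.261, 0.965, 0.0]
wrist_force: [0.7, 0.4, -1.4]
gripper_width: 0.18
grasp_force: 58.4
```

step_arm(commands=[[0.05,0.0,0.02,0,0,0,-1],[0.0,0.0,0.02,0,0,0,-1]])

```text
time: 20.65
ee_pos: [0.4898, 0.0891, 0.1504]
orientation: [0.001, 0.261, 0.965, 0.001]
wrist_force: [0.0, 1.1, 2.1]
gripper_width: 0.181
grasp_force: 58.9
```

step_arm(commands=[[0.03,0.02,0.02,0,0,0,-1],[0.01,0.04,0.005,0,0,0,-1]])

```text
time: 20.85
ee_pos: [0.4896, 0.0897, 0.1501]
orientation: [0.001, 0.262, 0.965, 0.0]
wrist_force: [0.2, -1.2, 5.6]
gripper_width: 0.178
grasp_force: 59.3
```

step_arm(commands=[[0.012,0.07,0.0,0,0,0,-1],[0.012,0.08,0.0,0,0,0,-1],[0.01,0.08,0,0,0,0,-1]])

```text
time: 21.15
ee_pos: [0.4905, 0.0927, 0.1499]
orientation: [-0.0, 0.262, 0.965, -0.002]
wrist_force: [-0.9, -4.7, 7.1]
gripper_width: 0.181
grasp_force: 59.3
```

step_arm(commands=[[0.008,0.08,-0.003,0,0,0,-1],[0.006,0.08,-0.002,0,0,0,-1],[0.006,0.08,-0.002,0,0,0,-1]])

```text
time: 21.45
ee_pos: [0.4924, 0.0981, 0.1499]
orientation: [-0.001, 0.262, 0.965, -0.002]
wrist_force: [-1.6, -3.8, 5.9]
gripper_width: 0.178
grasp_force: 59.2
```

step_arm(commands=[[0.005,0.08,0.0,0,0,0,-1],[0.005,0.08,0.0,0,0,0,-1],[0.005,0.08,0.0,0,0,0,-1],[0.005,0.08,0.0,0,0,0,-1]])

```text
time: 21.85
ee_pos: [0.4965, 0.1067, 0.1497]
orientation: [-0.001, 0.262, 0.965, -0.001]
wrist_force: [-1.5, -3.1, 4.4]
gripper_width: 0.183
grasp_force: 59.1
```

step_arm(commands=[[0.005,0.08,0.008,0,0,0,-1],[0.005,0.08,0.006,0,0,0,-1],[0.005,0.08,0.003,0,0,0,-1],[0.005,0.08,0.003,0,0,0,-1]])

```text
time: 22.25
ee_pos: [0.5001, 0.1138, 0.1493]
orientation: [-0.001, 0.262, 0.965, -0.001]
wrist_force: [-2.7, -5.4, 7.0]
gripper_width: 0.182
grasp_force: 59.4
```

step_arm(commands=[[0.005,0.08,0.003,0,0,0,-1],[0.005,0.08,0.003,0,0,0,-1],[0.005,0.08,0.003,0,0,0,-1],[0.005,0.08,0.003,0,0,0,-1]])

```text
time: 22.65
ee_pos: [0.5033, 0.1202, 0.1491]
orientation: [-0.001, 0.262, 0.965, -0.002]
wrist_force: [-3.2, -6.3, 8.4]
gripper_width: 0.177
grasp_force: 59.6
```

step_arm(commands=[[0.005,0.08,0.003,0,0,0,-1],[0.005,0.08,0.003,0,0,0,-1],[0.005,0.08,0.003,0,0,0,-1]])

```text
time: 22.95
ee_pos: [0.5062, 0.1257, 0.1489]
orientation: [-0.001, 0.262, 0.965, -0.002]
wrist_force: [-3.1, -4.9, 9.2]
gripper_width: 0.18
grasp_force: 59.6
```

step_arm(commands=[[0.005,0.08,-0.002,0,0,0,-1],[0.005,0.08,-0.002,0,0,0,-1],[0.005,0.08,0,0,0,0,-1],[0.005,0.08,0,0,0,0,-1]])

```text
time: 23.35
ee_pos: [0.5105, 0.1342, 0.1489]
orientation: [-0.0, 0.262, 0.965, -0.0]
wrist_force: [-2.0, -3.6, 3.9]
gripper_width: 0.179
grasp_force: 59.2
```

step_arm(commands=[[0.005,0.08,0,0,0,0,-1],[0.005,0.08,0,0,0,0,-1],[0.005,0.08,0,0,0,0,-1]])

```text
time: 23.65
ee_pos: [0.5137, 0.1405, 0.1488]
orientation: [0.0, 0.261, 0.965, 0.0]
wrist_force: [-1.4, -1.7, 2.2]
gripper_width: 0.179
grasp_force: 59.0
```

```bash
python3 - <<'E'
from look import *
p,e,P=look('w6')
np.save('pics/w6_T.npy',e[1])
crop=p[60:300,140:460,::-1]
cv2.imwrite('pics/v6.png',cv2.convertScaleAbs(cv2.resize(crop,(800,600),interpolation=cv2.INTER_CUBIC),alpha=1.6,beta=15))
E
```

```text
[0.5137 0.1405 0.1488] [2.000e-04 2.613e-01 9.652e-01 4.000e-04] 23.65
```

View pics/v6.png

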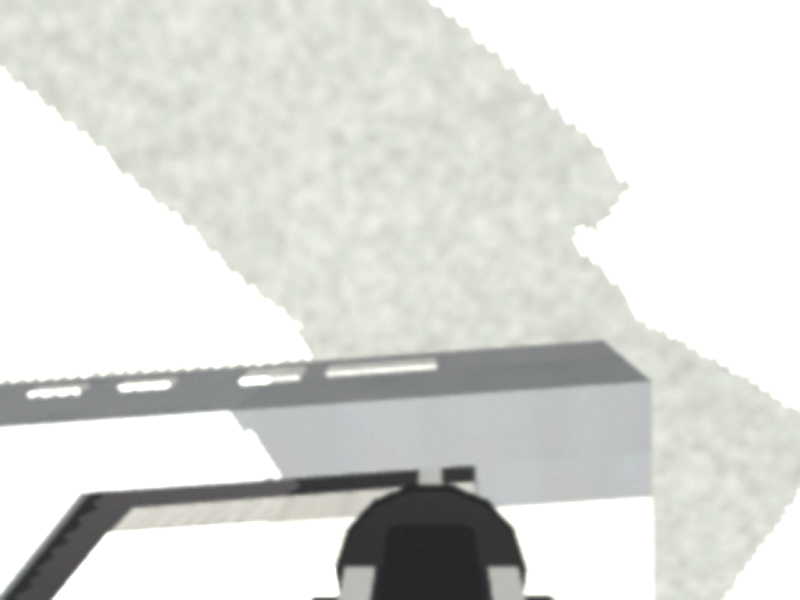

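The view shows the tip near the plain end of the seam at (430,475), with no hump standing proud. As insurance I'll draw it back over clip C with light pressure before lifting.

step_arm(commands=[[0,0,0.02,0,0,0,-1],[0,0,0.01,0,0,0,-1],[-0.006,-0.08,0,0,0,0,-1],[-0.006,-0.08,0,0,0,0,-1],[-0.006,-0.08,0,0,0,0,-1]])

```text
time: 24.2
ee_pos: [0.5124, 0.1366, 0.1487]
orientation: [0.001, 0.261, 0.965, 0.002]
wrist_force: [1.4, 4.3, 5.3]
gripper_width: 0.176
grasp_force: 59.1
```

step_arm(commands=[[-0.006,-0.08,0,0,0,0,-1],[-0.006,-0.08,0,0,0,0,-1],[-0.006,-0.08,0,0,0,0,-1],[-0.006,-0.08,-0.002,0,0,0,-1],[-0.006,-0.08,-0.002,0,0,0,-1]])

```text
time: 24.7
ee_pos: [0.5081, 0.1272, 0.1489]
orientation: [0.002, 0.261, 0.965, 0.002]
wrist_force: [1.7, 5.4, 5.9]
gripper_width: 0.178
grasp_force: 59.3
```

step_arm(commands=[[-0.006,-0.08,-0.002,0,0,0,-1],[-0.006,-0.08,-0.002,0,0,0,-1],[0,0,0,0,0,0,-1]])

```text
time: 25.0
ee_pos: [0.5059, 0.1226, 0.149]
orientation: [0.001, 0.261, 0.965, 0.001]
wrist_force: [1.0, 2.2, 5.9]
gripper_width: 0.178
grasp_force: 59.6
```

The floor is continuous at both crossings, so clip C is down. I lift out and return to the stand.

step_arm(commands=[[0,0,-0.4,0,0,0,-1],[0,0,-0.8,0,0,0,-1],[0,0,-1,0,0,0,-1],[0,0,-1,0,0,0,-1],[0,0,-0.8,0,0,0,-1]])

```text
time: 25.5
ee_pos: [0.5035, 0.1202, 0.2492]
orientation: [-0.001, 0.262, 0.965, -0.001]
wrist_force: [0.5, -0.3, -1.5]
gripper_width: 0.18
grasp_force: 58.5
```

step_arm(commands=[[-0.18,-0.5,0,0,0,0,-1],[-0.36,-0.97,0,0,0,0,-1],[-0.36,-0.97,0,0,0,0,-1],[-0.36,-0.97,0,0,0,0,-1],[-0.36,-0.97,0,0,0,0,-1]])

```text
time: 26.0
ee_pos: [0.4819, 0.004, 0.247]
orientation: [-0.002, 0.262, 0.965, -0.001]
wrist_force: [0.2, 0.5, -1.1]
gripper_width: 0.182
grasp_force: 58.6
```

step_arm(commands=[[-0.36,-0.97,0,0,0,0,-1],[-0.36,-0.97,0,0,0,0,-1],[-0.36,-0.97,0,0,0,0,-1],[-0.36,-0.97,0,0,0,0,-1],[-0.36,-0.97,0,0,0,0,-1]])

```text
time: 26.5
ee_pos: [0.4591, -0.1228, 0.247]
orientation: [-0.002, 0.262, 0.965, -0.001]
wrist_force: [1.0, 0.5, -1.0]
gripper_width: 0.181
grasp_force: 58.6
```

step_arm(commands=[[-0.36,-0.97,0,0,0,0,-1],[-0.36,-0.97,0,0,0,0,-1],[-0.36,-0.97,0,0,0,0,-1],[-0.36,-0.97,0,0,0,0,-1],[-0.36,-0.97,0,0,0,0,-1]])

```text
time: 27.0
ee_pos: [0.4364, -0.2496, 0.2469]
orientation: [-0.003, 0.262, 0.965, -0.0]
wrist_force: [0.6, -0.3, -0.5]
gripper_width: 0.178
grasp_force: 58.6
```

step_arm(commands=[[-0.36,-0.97,0,0,0,0,-1],[-0.36,-0.97,0,0,0,0,-1],[0,0,0,0,0,0,-1],[0,0,0,0,0,0,-1]])

```text
time: 27.4
ee_pos: [0.4282, -0.2993, 0.247]
orientation: [-0.002, 0.263, 0.965, 0.0]
wrist_force: [0.9, 0.5, -1.2]
gripper_width: 0.177
grasp_force: 58.6
```

step_arm(commands=[[-0.14,-0.24,0,0,0,0,-1],[-0.14,-0.24,0,0,0,0,-1],[0,0,0,0,0,0,-1],[0,0,0,0,0,0,-1]])

```text
time: 27.8
ee_pos: [0.4306, -0.3126, 0.2482]
orientation: [-0.0, 0.261, 0.965, 0.0]
wrist_force: [-0.3, -0.2, -0.2]
gripper_width: 0.178
grasp_force: 58.6
```

step_arm(commands=[[0.08,-0.04,0,0,0,0,-1],[0,0,0.8,0,0,0,-1],[0,0,0.8,0,0,0,-1],[0,0,0.5,0,0,0,-1]])

```text
time: 28.2
ee_pos: [0.4278, -0.3119, 0.1947]
orientation: [-0.001, 0.261, 0.965, 0.0]
wrist_force: [0.0, -0.5, -0.9]
gripper_width: 0.182
grasp_force: 58.6
```

step_arm(commands=[[0,0,0.5,0,0,0,-1],[0,0,0.5,0,0,0,-1],[0,0,0.5,0,0,0,-1],[0,0,0.5,0,0,0,-1]])

```text
time: 28.6
ee_pos: [0.4285, -0.3123, 0.1453]
orientation: [0.0, 0.261, 0.965, 0.0]
wrist_force: [-0.0, -0.1, -0.5]
gripper_width: 0.178
grasp_force: 58.6
```

step_arm(commands=[[0,0,0.4,0,0,0,-1],[0,0,0.3,0,0,0,-1],[0,0,0.16,0,0,0,-1],[0,0,0.06,0,0,0,-1],[0,0,0,0,0,0,-1]])

```text
time: 29.1
ee_pos: [0.4285, -0.3126, 0.1228]
orientation: [0.0, 0.261, 0.965, 0.0]
wrist_force: [-0.3, -0.2, -0.3]
gripper_width: 0.178
grasp_force: 58.6
```

step_arm(commands=[[0,0,0.05,0,0,0,-1],[0,0,0,0,0,0,-1]])

```text
time: 29.3
ee_pos: [0.4285, -0.3127, 0.1218]
orientation: [0.0, 0.262, 0.965, -0.0]
wrist_force: [0.6, -0.3, -2.0]
gripper_width: 0.183
grasp_force: 58.6
```

step_arm(commands=[[0,0,0,0,0,0,-0.5],[0,0,0,0,0,0,-0.4],[0,0,0,0,0,0,0],[0,0,0,0,0,0,1],[0,0,0,0,0,0,1]])

```text
time: 29.8
ee_pos: [0.4284, -0.3126, 0.1216]
orientation: [0.0, 0.262, 0.965, 0.0]
wrist_force: [0.3, 0.7, 1.2]
gripper_width: 0.798
grasp_force: 0.0
```

step_arm(commands=[[0,0,0,0,0,0,1],[0,0,0,0,0,0,1],[0,0,0,0,0,0,1],[0,0,0,0,0,0,1],[0,0,0,0,0,0,1]])

```text
time: 30.3
ee_pos: [0.4284, -0.3126, 0.1215]
orientation: [-0.0, 0.261, 0.965, 0.0]
wrist_force: [-0.3, 0.2, -0.3]
gripper_width: 0.997
grasp_force: 0.0
```

step_arm(commands=[[0,0,-0.4,0,0,0,1],[0,0,-0.8,0,0,0,1],[0,0,-1,0,0,0,1],[0,0,-1,0,0,0,1],[0,0,-1,0,0,0,1]])

```text
time: 30.8
ee_pos: [0.4282, -0.3125, 0.2283]
orientation: [0.0, 0.261, 0.965, -0.0]
wrist_force: [0.6, -0.6, -0.3]
gripper_width: 1.0
grasp_force: 0.0
```

step_arm(commands=[[0.5,0.5,-0.5,0,0,0,1],[0.5,0.8,0,0,0,0,1],[0,0,0,0,0,0,1],[0,0,0,0,0,0,1]])

```text
time: 31.2
ee_pos: [0.4233, -0.2718, 0.2397]
orientation: [0.0, 0.261, 0.965, -0.0]
wrist_force: [0.8, -0.3, -0.1]
gripper_width: 1.001
grasp_force: 0.0
```

```bash
python3 - <<'E'
from look import *
p,e,P=look('w7',)
# collar check at z=.095 and handle top at .165
out=[cv2.resize(p[120:360,140:460,::-1],(400,300))]
q=vision.get_image('side')[0]; r=vision.get_image('scene')[0]
out.append(cv2.resize(q[95:215,350:510,::-1],(400,300),interpolation=cv2.INTER_CUBIC))
out2=[cv2.resize(r[230:335,140:280,::-1],(400,300),interpolation=cv2.INTER_CUBIC),cv2.resize(r[180:285,290:430,::-1],(400,300),interpolation=cv2.INTER_CUBIC)]
cv2.imwrite('pics/fin.png',cv2.convertScaleAbs(np.vstack([np.hstack(out),np.hstack(out2)]),alpha=1.4,beta=15))
E
```

```text
[ 0.4233 -0.2718  0.2397] [ 4.000e-04  2.610e-01  9.653e-01 -2.000e-04] 31.2
```

View pics/fin.png

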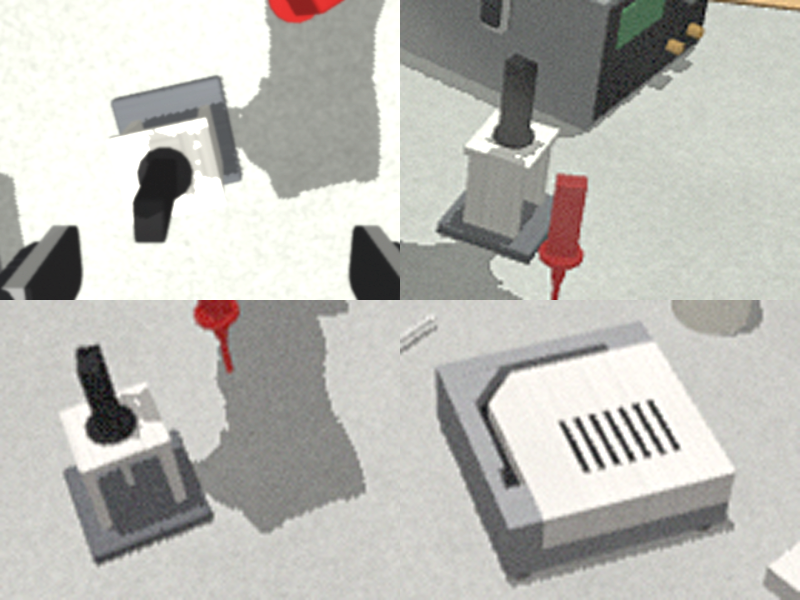

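The probe hangs upright by its collar in the stand (top-left crop about (160,180), side crop about (517,130)). No pale humps show in the PC's seam any more, and the gripper is clear, so I'm handing in.

```bash
python3 -c "
from bench import bot
print(bot.close_job())"
```

```text
the job is handed in; nothing more can be done
None
```

The job is handed in at about 31 s of the 72 s, but no verdict came back: the clips look flush by floor height and the last picture, the probe hangs upright in its stand, and the mug, bottle and fan were not touched.

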